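Lay the measuring cylinder down to dry

ROBOT

A 6-joint arm with a two-finger parallel gripper is mounted at the origin on the work surface. World frame = base frame: x ahead of the robot, y to its left, z up, the work surface at z = 0. Lengths are in m, angles in degrees, forces in N, time in s.
With the tool pointing down it reaches from about 0.4 to 0.825 m from the base axis. Payload 7 kg.
Tool frame: the origin (TCP) lies on the front face of the gripper's body, between the roots of the fingers; the fingertips stand 66 mm ahead of it and the grasp point (between the pads) lies 47 mm ahead of it; z points along the fingers, y is the line along which they close (so a half turn about z gives the same grasp; the last joint's range is limited). The gripper opens to 88 mm and grips with 3 to 60 N. Pads are 19 mm wide; open, the fingers measure 130 mm over their backs; the gripper's body (78 mm by 193 mm) begins 47 mm behind the grasp point.
Start: joints at [91.564, 20.546, 0.682, 0, -70.136, -16.507], TCP at [0.174, 0.652, 0.292] pointing down, gripper open.
Joint ranges: [-176.03, 176.03], [-82.01, 121.73], [-58.28, 71.71], [-173.87, 95.51], [-174.79, -0.11], [-173.66, 173.66]. Speed limits (degrees/s): [136.94, 136.94, 172.46, 180, 180, 180].

INTERFACE

Orientations are given as [roll, pitch, yaw] about the fixed x, y, z axes, in that order (R = Rz(yaw) Ry(pitch) Rx(roll)).
In Python, from plant import ctrl gives the robot as it stands.
- The arm moves only by the tool send_rows, never from a script. Its argument "deltas" is a list of rows, each a list of 2 entries, a list of its own where there are three numbers: the shift along the tool's x, y, z each as a share of 800 mm, from -1 to 1, then the turn about the tool's z as a share of 90 degrees, from -1 to 1. A call has exactly 5 rows; each row is the pose to reach, as a shift and turn from the pose commanded when the call began, along the tool's axes at that moment; what a row does not reach only later rows make up. A row lasts 1/12 s, in which the tool goes at most 41.7 mm and 7.16 degrees, less where a joint would pass 70% of its speed; a pose out of reach is approached as far as the arm can. A call with a number of a shift or a turn outside -1 to 1 is refused whole. A call with a gripper value outside its range is refused whole. "gripper" is the opening, from 0 (shut) to 1 (fully open), set as the call begins (left out, the last holds). The fingers move at their own pace and stop on an object; the grip force is fixed at half the most. Time passes only in rows, so rows that repeat a pose let the fingers close, or fill a call up. It gives the time, the measured TCP pose, the force, the opening and the grip force at its end, in the units of the state.
- ctrl.get_obs(): the state, without advancing time (a new reading comes with each control period).
- ctrl.snapshot(name): name is "scene" or "top" or "wrist"; returns a dict with "color" (384x512x3 uint8, red, green, blue), "vertical_fov" (degrees; the focal length in pixels is half the picture's height over the tangent of half this angle, whatever the lens; pixels are square), "cx", "cy" (the principal point, pixels), "rvec" (rotation vector, rad) and "tvec" (3), from world to camera coordinates, as OpenCV has them. Camera axes: x right, y down, z forward; pixel columns grow to the right and rows downward; lengths in m; the calibration is good to about 2 mm. The wrist camera is an equidistant fisheye: a pixel r from the principal point sees the ray r / f radians off the axis. A picture is of the moment at which its call begins. There is no depth.
- ctrl.close_job(): hands the job in; it is judged then, once.
Trained networks look in a picture, given as the dict that the camera call returned (one of the last four; its "shot" number tells which), for a name from the list of things; names that differ only in an ending like _2 or _b are one class to them, and where a whole thing is asked for, a point or a joint stands for the part that bears it (a point fixed in the world has none). Each returns a list of dicts, best first, with "conf" (0 to 1); they miss things now and then, are a little off and sometimes report something else, mostly with a low value. They report only what shows in the picture. A call takes as long as a camera call.
- ctrl.boxes_of(picture, thing): "xy" ([column, row] as shares, 0 to 1, of the picture: columns of its width, rows of its height, amid what is visible of it).
- ctrl.cut_out(picture, thing): "pixels" (384x512 bool, what is visible of it) and "xy" ([column, row] as shares, 0 to 1, of the picture: columns of its width, rows of its height, amid what is visible of it).
The state is a dict: "clock": time; "joint_pos": joint angles; "qvel": joint speeds; "tau": joint torques, N m; "tool_pos": TCP position; "orientation": TCP orientation; "force": force on the tool from outside, world axes, zero at the start; "moment": the same for the moment, N m; "opening": finger opening in m; "gripper_force": force on a finger pad.
Only numpy, scipy, OpenCV 4.12 (cv2) and the standard library are available. Lean on these libraries where they do the work, as an engineer would, in place of code of your own. Each camera call takes 0.05 s, during which the arm holds its last target. There are 200 camera calls.

TASK

Without gripping or lifting it, tip the tall glass measuring cylinder over the wooden stop and lower it on your fingers so that it comes down gently onto the orange rest, never falling freely, and lies on its side across it. Then push its blue foot along until the foot sits snug behind the wooden stop, and let go. Leave everything else where it is.

Things in the scene. Friction and masses are not known exactly. Their poses are not given: they have to be found in the camera images.
- cylinder: Empty glass measuring cylinder, loose, 0.14 kg, 200 mm tall, upright at the start. Origin: centre of its foot's underside; z runs up the tube. Foot: blue hexagonal plate, 60 mm across flats, 10 mm thick, a flat edge facing the stop, 15 to 40 mm from it at the start. Centre of mass about 70 mm up: tipped near the mouth, it turns on the foot's front edge and over-balances at about 23 degrees.
- mouth (a point): Centre of the cylinder's mouth, 200 mm from the foot's underside along the tube axis. Tube 27 mm in diameter; lip at the mouth 32 mm in diameter, 4 mm high.
- mat: Fixed grey drying mat, 170 mm wide (x), 320 mm long (y), 3 mm thick. Origin: at table height, mid-width, below the stop's +y face. The cylinder stands on the +y side of the stop near the middle line and is to be tipped towards the mat's -y. Lying, it rests on the orange bar and on the foot's front edge, the mouth about 30 mm clear of the mat.
- stop (a point): Wooden stop: fixed strip across the mat, 110 mm wide (x), from mat y = 0 to -10 mm, top 13 mm above the table. Point: middle of its top edge at y = 0. The lying tube passes above it; when snug, the tube-side face of the foot plate touches its +y face, the foot's underside then being 10 mm to the +y side of that face.
- rest (a point): Orange rest: fixed bar across the mat, 100 mm wide (x), from mat y = -85 to -110 mm. Point: middle of its top, 29 mm above the table.
- beaker: Bystander: empty glass beaker, 70 mm across, 90 mm tall; origin at the centre of its underside.
- amber_bottle: Bystander: amber bottle, 60 mm across, 120 mm tall; origin at the centre of its underside.
- bung: Bystander: black rubber bung standing on the mat beside the cylinder's foot, 32 mm across, 24 mm tall; origin at the centre of its underside.
- dish: Bystander: flat glass dish, 80 mm across, 15 mm tall; origin at the centre of its underside.
- clamp: Bystander: brass spring clamp lying flat, 95 mm long, 14 mm high; origin at its middle on the table.

How it is judged (in metres and radians):
On the way:
1. the cylinder lies on its side across the orange rest (angle between cylinder's own z axis and vertical above 1.35 rad and height (world z) of mouth below 0.065 m and y of mouth in the frame of mat below -0.12 m and angular speed of cylinder below 0.3 rad/s), for 0.2 s.
At the end, for the whole second after the job is handed in: The cylinder lies at rest on its side on the mat (axis within about 13 degrees of level), its tube across the orange rest with the mouth beyond it, its foot snug behind the wooden stop (gap at most 6 mm) and within 35 mm of the middle line, the mouth within 45 mm of it (angle between cylinder's own z axis and vertical between 1.35 and 1.62 rad and height (world z) of mouth below 0.065 m and height (world z) of cylinder below 0.045 m and y of cylinder in the frame of mat between 0.003 and 0.016 m and x of cylinder in the frame of mat between -0.035 and 0.035 m and y of mouth in the frame of mat below -0.17 m and x of mouth in the frame of mat between -0.045 and 0.045 m and linear speed of cylinder below 0.02 m/s and contact force between cylinder and mat above 0.3 N); the robot touches nothing.
It fails at once if the cylinder falls or lands hard (turning faster than 4 rad/s) (angular speed of cylinder above 4 rad/s).
It fails at once if the cylinder is lifted off the mat (foot centre over 55 mm or mouth over 230 mm high) (height (world z) of cylinder above 0.055 m or height (world z) of mouth above 0.23 m).
It fails at once if the cylinder is squeezed or struck (fingers press it with more than 30 N) (contact force between the fingers and cylinder above 30 N).
It fails at once if another object is moved by more than 20 mm or tipped (distance of any of beaker, amber_bottle, bung, dish, clamp from where it was at the start of the episode above 0.02 m or angle between any of beaker, amber_bottle, bung, dish's own z axis and vertical above 0.4 rad).
It also fails if it takes over 67 s, if anything falls off the work surface, if the arm or the gripper's body presses on something with over 40 N, if the wrist force passes 120 N, or if a joint passes its speed limit or range.

## Working session

There is one attempt and no reset: what is moved stays moved. The work goes in short steps, Python scripts to look and compute and a tool call to move; the robot and the scene stay as the last step left them, time stands still between calls to the robot, and variables do not carry over. Pictures are saved under pics/ and viewed, at most 10 in all, crops included, and the job is handed in when it is done.

Besides the shell and the picture viewer there is one more tool, called after "Request:" as a command line: name --argument value ..., lists and objects as JSON in quotes. send_rows: Moves the arm, as the interface text tells. Shift numbers are shares of 800 mm and turn numbers shares of 90 degrees, none past 1 either way. Its arguments: {"type":"object","properties":{"deltas":{"type":"array","items":{"type":"array"}},"gripper":{"type":"number"}},"required":["deltas"]}

```bash
mkdir -p pics; cat > h.py <<'E'
import numpy as np, cv2
from plant import ctrl
from scipy.spatial.transform import Rotation as R
def ray(s,px):
    f=192/np.tan(np.radians(s["vertical_fov"])/2)
    u=(np.array(px)-[s["cx"],s["cy"]])/f
    Rm=cv2.Rodrigues(np.array(s["rvec"],float))[0]; t=np.array(s["tvec"],float).ravel()
    return -Rm.T@t, Rm.T@np.array([u[0],u[1],1.])
def at(s,px,z):
    c,d=ray(s,px); return c+d*(z-c[2])/d[2]
def proj(s,P):
    f=192/np.tan(np.radians(s["vertical_fov"])/2)
    K=np.array([[f,0,s["cx"]],[0,f,s["cy"]],[0,0,1.]])
    return cv2.projectPoints(np.array(P,float).reshape(-1,3),np.array(s["rvec"],float),np.array(s["tvec"],float),K,None)[0].reshape(-1,2)
E
cat > a.py <<'E'
from h import *
o=ctrl.get_obs(); print({k:np.round(v,3) for k,v in o.items()})
H=dict(cylinder=.1,mouth=.2,mat=.003,stop=.013,rest=.029,beaker=.045,amber_bottle=.06,bung=.012,dish=.008,clamp=.007)
ims=[]
for n in ("scene","top"):
    s=ctrl.snapshot(n); ims.append(cv2.resize(s["color"][:,:,::-1],(800,600))); cv2.imwrite(f"pics/{n}0.png",ims[-1])
    print(n,"cam",np.round(ray(s,[0,0])[0],3))
    for k,z in H.items():
        for d in ctrl.boxes_of(s,k)[:2]:
            px=np.array(d["xy"])*[512,384]; print(k,round(d["conf"],2),px.round(),np.round(at(s,px,z),3))
E
python3 a.py
```

```text
{'clock': np.float64(0.0), 'joint_pos': array([ 9.1564e+01,  2.0590e+01,  6.3200e-01, -2.2000e-02, -7.0137e+01,
       -1.6506e+01]), 'qvel': array([-0.01 , -0.018, -0.115,  0.044,  0.064,  0.072]), 'tau': array([-1.0000e-03, -5.8272e+01,  2.9306e+01,  6.9970e+00,  7.0000e-03,
       -0.0000e+00]), 'tool_pos': array([0.174, 0.652, 0.291]), 'orientation': array([ 1.79903e+02, -7.00000e-03, -1.49500e+01]), 'force': array([-0.003,  0.573, -0.128]), 'moment': array([-0.004,  0.025, -0.004]), 'gripper_force': np.float64(0.0), 'opening': np.float64(0.088)}
scene cam [ 1.126 -0.263  0.984]
cylinder 0.56 [325. 193.] [0.579 0.127 0.1  ]
cylinder 0.32 [395. 194.] [0.653 0.309 0.1  ]
mouth 0.84 [325. 192.] [0.638 0.084 0.2  ]
mouth 0.69 [112. 266.] [ 0.653 -0.448  0.2  ]
mat 0.87 [281. 224.] [ 0.575 -0.002  0.003]
stop 0.8 [283. 222.] [0.578 0.004 0.013]
stop 0.35 [323. 193.] [0.523 0.16  0.013]
rest 0.72 [282. 227.] [ 0.6   -0.01   0.029]
beaker 0.94 [386. 147.] [0.446 0.42  0.045]
amber_bottle 0.82 [110. 268.] [ 0.574 -0.487  0.06 ]
bung 0.66 [324. 194.] [0.525 0.161 0.012]
bung 0.53 [339. 215.] [0.611 0.168 0.012]
dish 0.58 [396. 197.] [0.614 0.367 0.008]
clamp 0.54 [145. 227.] [ 0.443 -0.386  0.007]
top cam [ 0.393 -0.024  1.243]
cylinder 0.26 [100. 218.] [0.457 0.4   0.1  ]
mouth 0.83 [192. 184.] [0.535 0.122 0.2  ]
mat 0.69 [234. 182.] [0.564 0.019 0.003]
stop 0.59 [234. 180.] [0.57  0.018 0.013]
beaker 0.96 [100. 219.] [0.458 0.42  0.045]
amber_bottle 0.88 [400. 176.] [ 0.561 -0.478  0.06 ]
dish 0.97 [124. 169.] [0.614 0.363 0.008]
clamp 0.64 [366. 221.] [ 0.433 -0.384  0.007]
```

View pics/scene0.png

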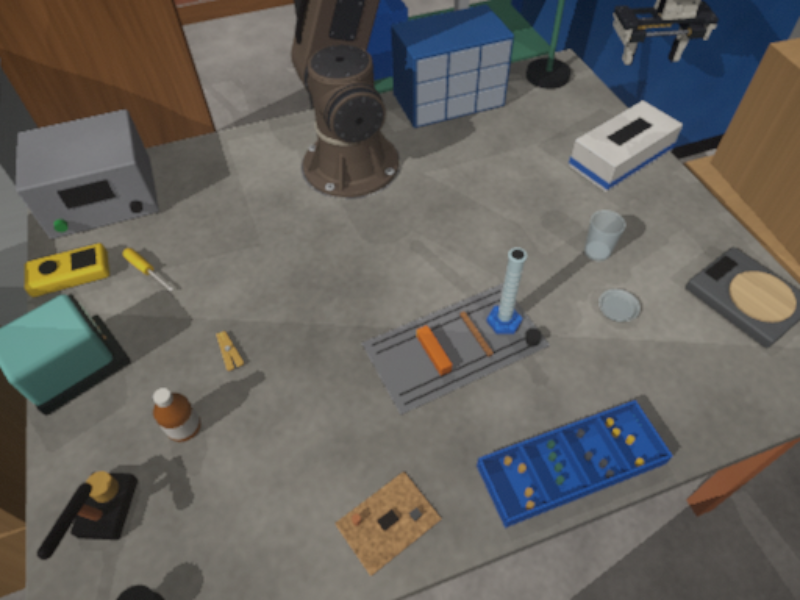

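View pics/top0.png

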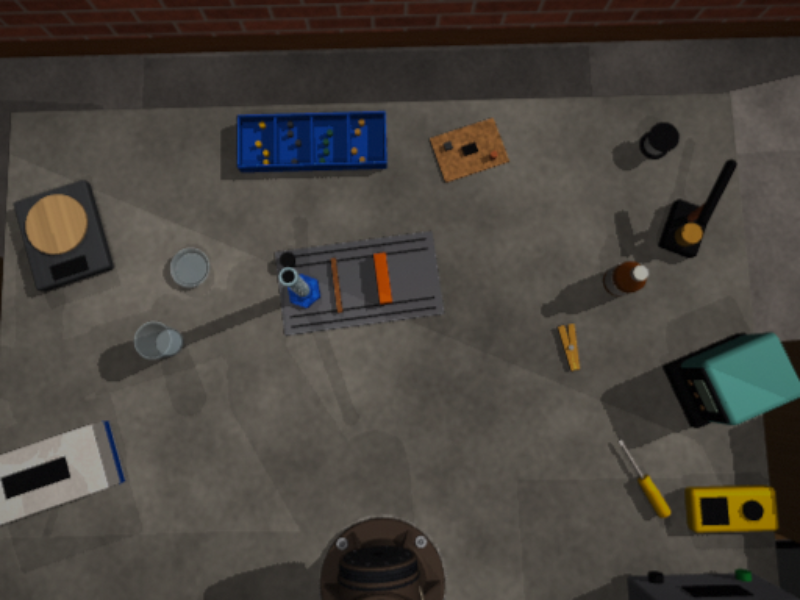

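The scene view shows the cylinder upright at about (510,285), with its blue foot at (505,320). The stop is at (477,333), the rest at (434,350) and the bung at (533,337). The top view shows the foot at (303,290), the mouth at (288,276), the stop line at (337,285) and the rest at (383,278). The beaker and dish are well clear. Next I'll measure the frame by colour.

```bash
cat > b.py <<'E'
from h import *
def blobs(s,box):
    im=s["color"]; hsv=cv2.cvtColor(im,cv2.COLOR_RGB2HSV); m0=np.zeros(im.shape[:2],np.uint8); x0,y0,x1,y1=box; m0[y0:y1,x0:x1]=1
    o=((hsv[...,0]<14)&(hsv[...,1]>190)&(hsv[...,2]>120)&(m0>0)).astype(np.uint8)
    w=((hsv[...,0]<20)&(hsv[...,1]>70)&(o==0)&(m0>0)).astype(np.uint8)
    b=((hsv[...,0]>100)&(hsv[...,0]<125)&(hsv[...,1]>150)&(m0>0)).astype(np.uint8)
    w=cv2.morphologyEx(w,cv2.MORPH_OPEN,np.ones((2,2),np.uint8))
    return o,w,b
def big(m):
    n,l,st,c=cv2.connectedComponentsWithStats(m); i=1+np.argmax(st[1:,4]); return (l==i)
for n,box in (("top",(175,145,285,216)),("scene",(232,155,352,262))):
    s=ctrl.snapshot(n); o,w,b=blobs(s,box)
    for nm,m,z in (("rest",o,.026),("stop",w,.011),("foot",b,.011)):
        if m.sum()==0: print(nm,"none"); continue
        M=big(m); v,u=np.nonzero(M); P=np.array([at(s,p,z) for p in zip(u,v)])[:,:2]
        r=cv2.minAreaRect(P.astype(np.float32)*1000)
        print(n,nm,M.sum(),"mean",P.mean(0).round(4),"rect",np.round(r[0],1),np.round(r[1],1),round(r[2],1))
    for k in ("mouth","bung"):
        for d in ctrl.cut_out(s,k)[:1]:
            v,u=np.nonzero(d["pixels"]); print(k,d["conf"],len(u),at(s,np.array(d["xy"])*[512,384],.2 if k=="mouth" else .012).round(3),u.min(),u.max(),v.min(),v.max())
    x0,y0,x1,y1=box; cv2.imwrite(f"pics/{n}1.png",cv2.resize(s["color"][y0:y1,x0:x1,::-1],None,fx=5,fy=5,interpolation=cv2.INTER_CUBIC))
o=ctrl.get_obs(); print(R.from_euler("xyz",o["orientation"],degrees=True).as_matrix().round(3))
E
python3 b.py
```

```text
top rest 238 mean [ 0.5746 -0.0135] rect [575.  -13.4] [97.3 23. ] 6.3
top stop 137 mean [0.5625 0.0758] rect [561.8  76.1] [107.9  12.7] 5.6
top foot 212 mean [0.55   0.1387] rect [552.7 142. ] [59.4 65.3] 47.8
mouth 0.77 427 [0.547 0.123 0.2  ] 178 204 171 196
bung 0.39 79 [0.627 0.178 0.012] 179 188 161 170
scene rest 241 mean [ 0.5812 -0.0184] rect [580.6 -18.6] [100.9  25. ] 5.8
scene stop 140 mean [0.5745 0.0773] rect [572.3  77.4] [108.   14.9] 5.1
scene foot 191 mean [0.5639 0.136 ] rect [560.8 136.4] [58.5 59.3] 42.0
mouth 0.74 714 [0.634 0.085 0.2  ] 311 336 159 213
bung 0.57 100 [0.609 0.172 0.012] 336 345 211 222
[[ 0.966 -0.258 -0.   ]
 [-0.258 -0.966  0.   ]
 [-0.     0.    -1.   ]]
```

View pics/top1.png

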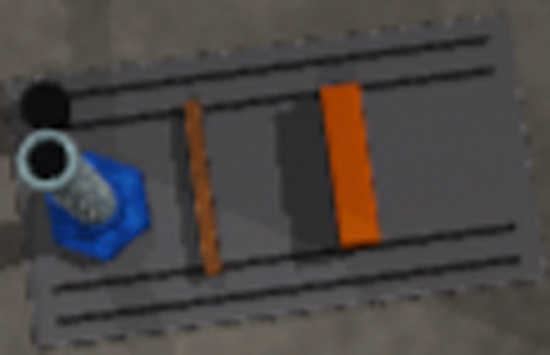

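Request:
send_rows --deltas '[[[0.039,0.031,0],0],[[0.078,0.062,0],0],[[0.118,0.093,0],0],[[0.157,0.124,0],0],[[0.196,0.155,0],0]]' --gripper 0.75

```text
clock: 1.82
tool_pos: [0.2943, 0.4903, 0.2923]
orientation: [-180.0, -0.0, -14.9]
force: [0.7, 1.1, 0.9]
opening: 0.0663
gripper_force: 0.0
```

Request:
send_rows --deltas '[[[0.039,0.031,0],0],[[0.078,0.062,0],0],[[0.118,0.093,0],0],[[0.157,0.124,0],0],[[0.196,0.155,0],0]]'

```text
clock: 2.23
tool_pos: [0.4139, 0.33, 0.2926]
orientation: [-179.9, -0.0, -14.9]
force: [1.4, 1.1, 0.6]
opening: 0.0658
gripper_force: 0.0
```

Request:
send_rows --deltas '[[[0.03,0.024,0],-0.05],[[0.06,0.048,0],-0.1],[[0.09,0.072,0],-0.15],[[0.12,0.095,0],-0.2],[[0.15,0.119,0],-0.231]]'

```text
clock: 2.65
tool_pos: [0.5053, 0.2074, 0.2925]
orientation: [-180.0, -0.0, 6.1]
force: [0.5, 0.3, -0.8]
opening: 0.066
gripper_force: 0.0
```

```bash
cat > c.py <<'E'
from h import *
import sys
o=ctrl.get_obs(); print(o["clock"],o["tool_pos"].round(4),o["orientation"].round(2),o["joint_pos"].round(1),o["opening"],o["force"].round(2))
for n in sys.argv[1].split(","):
    s=ctrl.snapshot(n); im=s["color"][:,:,::-1]
    if n=="wrist": im=cv2.resize(im,(800,600))
    elif n=="top": im=cv2.resize(im[140:220,170:290],None,fx=6,fy=6,interpolation=cv2.INTER_CUBIC)
    else: im=cv2.resize(im[140:260,230:390],None,fx=5,fy=5,interpolation=cv2.INTER_CUBIC)
    cv2.imwrite(f"pics/{n}_{sys.argv[2]}.png",im)
    if n=="top" and len(sys.argv)>3: print("mouth guess",at(s,[184.4,177],.2).round(4))
E
python3 c.py top,wrist a 1
```

```text
2.65 [0.5053 0.2074 0.2925] [-1.7998e+02 -4.0000e-02  6.1000e+00] [ 42.9   8.4 -15.7   0.  -65.9  53.2] 0.06596884106391906 [ 0.47  0.28 -0.82]
mouth guess [0.5538 0.143  0.2   ]
```

View pics/wrist_a.png

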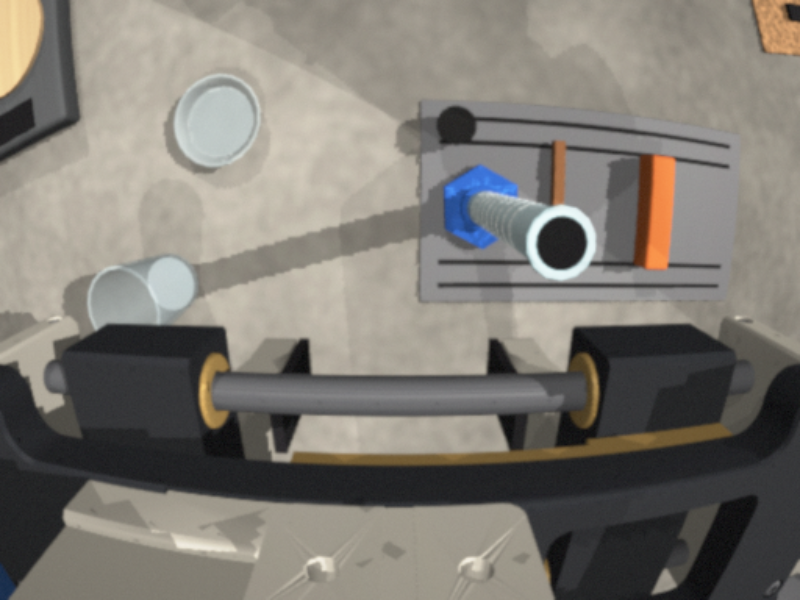

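The wrist view shows the mouth at (562,242), the foot at (480,207), the rest at (656,212) and the stop at x≈559. The tool looks aligned with the mat. I'll turn these pixels into positions with the fisheye model.

```bash
cat >> h.py <<'E'
def atw(s,px,z):
    f=192/np.tan(np.radians(s["vertical_fov"])/2)
    d=np.array(px,float)-[s["cx"],s["cy"]]; r=np.hypot(*d); th=r/f
    v=np.array([*(np.sin(th)*d/r),np.cos(th)])
    Rm=cv2.Rodrigues(np.array(s["rvec"],float))[0]; t=np.array(s["tvec"],float).ravel()
    c=-Rm.T@t; w=Rm.T@v; return c+w*(z-c[2])/w[2]
E
python3 - <<'E'
from h import *
s=ctrl.snapshot("wrist")
for n,p,z in (("mouth",(562,242),.2),("restmid",(659,212),.029),("bung",(458,125),.024),("stop end far",(560,141),.013),("foot L",(444,192),.013),("footR",(517,187),.013)):
    print(n,atw(s,np.array(p)*.64,z).round(4))
E
```

```text
mouth [0.5545 0.1448 0.2   ]
restmid [ 0.5737 -0.0076  0.029 ]
bung [0.6161 0.1734 0.024 ]
stop end far [0.6174 0.0867 0.013 ]
foot L [0.5626 0.1774 0.013 ]
footR [0.5741 0.1187 0.013 ]
```

Request:
send_rows --deltas '[[[0.012,0.02,0],0],[[0.026,0.043,0],0],[[0.04,0.065,0],0],[[0.0527,0.085,0],0],[[0.0527,0.085,0],0]]'

```text
clock: 3.22
tool_pos: [0.5544, 0.1443, 0.292]
orientation: [180.0, -0.0, 5.8]
force: [-0.1, -0.4, 0.4]
opening: 0.066
gripper_force: 0.0
```

Request:
send_rows --deltas '[[[0,0,0],0],[[0,0,0.015],0],[[0,0,0.03],0],[[0,0,0.045],0],[[0,0,0.053],0]]'

```text
clock: 3.63
tool_pos: [0.5522, 0.1463, 0.2485]
orientation: [180.0, 0.1, 5.9]
force: [-1.5, -0.2, -0.3]
opening: 0.0658
gripper_force: 0.0
```

```bash
python3 c.py wrist,scene b
```

```text
3.6333 [0.5522 0.1463 0.2485] [1.7999e+02 8.0000e-02 5.8900e+00] [ 34.4  12.8 -16.2  -0.  -61.1  61.5] 0.06581162275995216 [-1.53 -0.22 -0.31]
```

View pics/wrist_b.png

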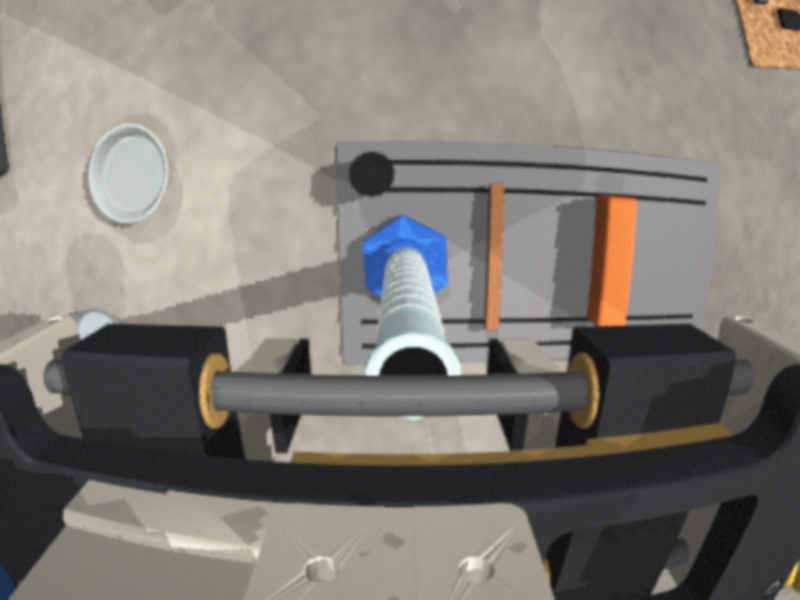

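The mouth, centred near (412,377), stands between the fingers. I'll check its centring and refine the mat frame.

```bash
python3 - <<'E'
from h import *
s=ctrl.snapshot("wrist"); o=ctrl.get_obs(); Rt=R.from_euler("xyz",o["orientation"],degrees=True).as_matrix()
for n,p,z in (("mouth",(412,377),.2),("stop+yface far",(489,184),.013),("stop+y near",(486,330),.013),("rest farL",(598,195),.029),("restL near",(591,325),.029),("foot L",(364,262),.013),("footR",(447,257),.013),("bung",(371,173),.024)):
    w=atw(s,np.array(p)*.64,z); print(n,w.round(4),"tool",(Rt.T@(w-o["tool_pos"])).round(4))
print(o["tool_pos"].round(4))
E
```

```text
mouth [0.5554 0.144  0.2   ] tool [0.0023 0.0023 0.0497]
stop+yface far [0.6195 0.0908 0.013 ] tool [0.0606 0.0617 0.2367]
stop+y near [0.5117 0.0775 0.013 ] tool [-0.0479  0.0638  0.2368]
rest farL [0.6238 0.0136 0.029 ] tool [0.057  0.1389 0.2207]
restL near [5.28e-01 3.00e-04 2.90e-02] tool [-0.0396  0.1424  0.2208]
foot L [0.5541 0.1732 0.013 ] tool [ 0.0041 -0.0269  0.2367]
footR [0.5639 0.1143 0.013 ] tool [0.0077 0.0326 0.2367]
bung [0.6179 0.1735 0.024 ] tool [ 0.0676 -0.0207  0.2257]
[0.553  0.1461 0.2497]
```

Request:
send_rows --deltas '[[[0.0028,0,0],0],[[0.0028,0,0],0],[[0.0028,0.004,0],0],[[0.0028,0.008,0],0],[[0.0028,0.0125,0],0]]' --gripper 0.585

```text
clock: 4.2
tool_pos: [0.5567, 0.1353, 0.25]
orientation: [-180.0, -0.0, 5.8]
force: [-0.1, 0.0, 0.2]
opening: 0.0513
gripper_force: 0.0
```

Request:
send_rows --deltas '[[[0,0.004,0],0],[[0,0.008,0],0],[[0,0.012,0],0],[[0,0.016,0],0],[[0,0.02,0],0]]'

```text
clock: 4.62
tool_pos: [0.5583, 0.1194, 0.2498]
orientation: [-180.0, -0.0, 5.8]
force: [-0.9, -0.4, 0.5]
opening: 0.0516
gripper_force: 0.1
```

Request:
send_rows --deltas '[[[0,0.006,0],0],[[0,0.012,0],0],[[0,0.018,0],0],[[0,0.024,0],0],[[0,0.03,0],0]]'

```text
clock: 5.03
tool_pos: [0.5607, 0.0954, 0.2497]
orientation: [180.0, 0.0, 5.8]
force: [-0.3, 0.2, 0.7]
opening: 0.0513
gripper_force: 0.1
```

```bash
python3 c.py wrist,scene c
```

```text
5.0333 [0.5607 0.0954 0.2497] [180.     0.     5.84] [ 29.4  12.4 -16.5   0.  -61.1  66.5] 0.051270973613459773 [-0.29  0.24  0.73]
```

View pics/wrist_c.png

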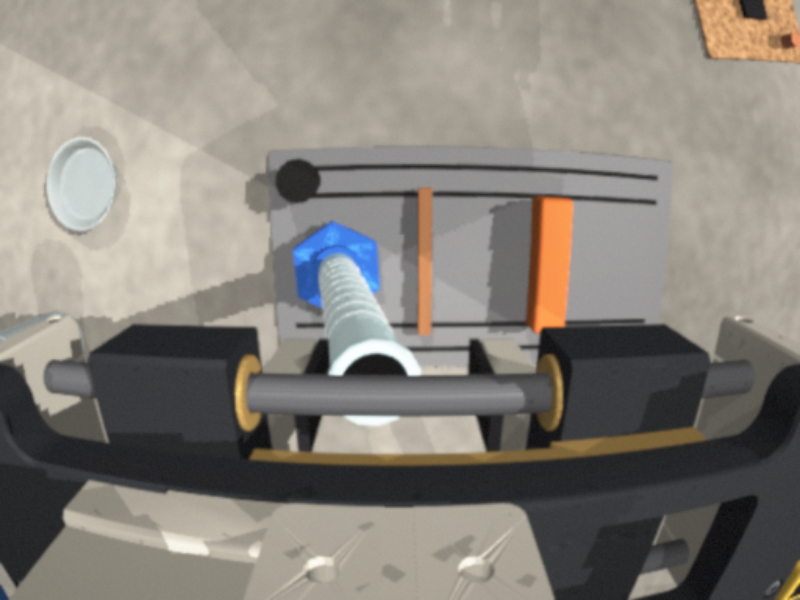

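Request:
send_rows --deltas '[[[0,0.006,0.001],0],[[0,0.012,0.002],0],[[0,0.018,0.003],0],[[0,0.024,0.004],0],[[0,0.03,0.005],0]]'

```text
clock: 5.55
tool_pos: [0.5632, 0.0715, 0.2456]
orientation: [180.0, 0.0, 5.8]
force: [0.6, 0.0, -0.7]
opening: 0.0514
gripper_force: 0.0
```

Request:
send_rows --deltas '[[[0,0.003,0.001],0],[[0,0.006,0.002],0],[[0,0.008,0.003],0],[[0,0.01,0.004],0],[[0,0.012,0.005],0]]'

```text
clock: 5.97
tool_pos: [0.5641, 0.0624, 0.2417]
orientation: [-180.0, 0.0, 5.9]
force: [0.8, 0.2, -1.0]
opening: 0.0514
gripper_force: 0.0
```

Request:
send_rows --deltas '[[[0,0.002,0.0],0],[[0,0.004,0.0],0],[[0,0.006,0.0],0],[[0,0.007,0.0],0],[[0,0.008,0.0],0]]'

```text
clock: 6.38
tool_pos: [0.5648, 0.056, 0.2418]
orientation: [-180.0, -0.0, 5.8]
force: [1.9, -0.4, 0.3]
opening: 0.0514
gripper_force: 0.0
```

Request:
send_rows --deltas '[[[0,0,0.0],0],[[0,0,0.0],0],[[0,0,0.0],0],[[0,0,0.0],0],[[0,0,0.0],0]]'

```text
clock: 6.8
tool_pos: [0.5648, 0.0561, 0.2418]
orientation: [180.0, 0.0, 5.9]
force: [-0.1, 0.0, 0.8]
opening: 0.0508
gripper_force: 0.0
```

```bash
cat > d.py <<'E'
from h import *
import sys
o=ctrl.get_obs(); print(o["clock"],o["tool_pos"].round(4),o["orientation"].round(2),o["joint_pos"].round(1),o["opening"].round(4),o["force"].round(2),o["gripper_force"])
for n in ("wrist","scene","top"):
    s=ctrl.snapshot(n); im=s["color"][:,:,::-1]; z=float(sys.argv[2]); f=atw if n=="wrist" else at
    for k in ("mouth","cylinder"):
      for d in ctrl.cut_out(s,k)[:1]:
        v,u=np.nonzero(d["pixels"]); p=np.array(d["xy"])*[512,384]; print(n,k,round(d["conf"],2),p.round(),f(s,p,z).round(3),len(u))
    cv2.imwrite(f"pics/{n}_{sys.argv[1]}.png",im)
E
python3 d.py d 0.19
python3 - <<'E'
import cv2,numpy as np
a=cv2.imread("pics/wrist_d.png"); b=cv2.imread("pics/scene_d.png")[130:270,230:390]; t=cv2.imread("pics/top_d.png")[140:225,165:290]
f=lambda i:cv2.resize(i,(400,int(400*i.shape[0]/i.shape[1])),interpolation=cv2.INTER_CUBIC)
a,b,t=f(a),f(b),f(t); im=np.zeros((600,800,3),np.uint8); im[:300,:400]=a[:300]; im[:b.shape[0],400:]=b; im[300:300+t.shape[0],:400]=t
cv2.imwrite("pics/mix_d.png",im)
E
```

```text
Traceback (most recent call last):
  File "d.py", line 3, in <module>
    o=ctrl.get_obs(); print(o["clock"],o["tool_pos"].round(4),o["orientation"].round(2),o["joint_pos"].round(1),o["opening"].round(4),o["force"].round(2),o["gripper_force"])
                                                                                                                ^^^^^^^^^^^^^^^^^^
AttributeError: 'float' object has no attribute 'round'
[ WARN:0@0.006] global loadsave.cpp:275 findDecoder imread_('pics/wrist_d.png'): can't open/read file: check file path/integrity
[ WARN:0@0.006] global loadsave.cpp:275 findDecoder imread_('pics/scene_d.png'): can't open/read file: check file path/integrity
Traceback (most recent call last):
TypeError: 'NoneType' object is not subscriptable
```

```bash
sed -i 's/o\["opening"\].round(4)/round(o["opening"],4)/' d.py
cat >> d.py <<'E'
g=lambda n:cv2.imread(f"pics/{n}_{sys.argv[1]}.png")
f=lambda i:cv2.resize(i,(400,int(400*i.shape[0]/i.shape[1])),interpolation=cv2.INTER_CUBIC)
a,b,t=f(g("wrist")),f(g("scene")[130:270,230:390]),f(g("top")[140:225,165:290]); im=np.zeros((600,800,3),np.uint8); im[:300,:400]=a[:300]; im[:b.shape[0],400:]=b; im[300:300+t.shape[0],:400]=t
cv2.imwrite(f"pics/mix_{sys.argv[1]}.png",im)
E
python3 d.py d 0.19
```

```text
6.8 [0.5648 0.0561 0.2418] [180.     0.     5.85] [ 25.4  12.7 -17.2   0.  -60.1  70.4] 0.0508 [-0.12  0.04  0.78] 0.02312700846232474
wrist mouth 0.69 [218. 202.] [0.586 0.079 0.19 ] 6446
wrist cylinder 0.8 [221. 202.] [0.586 0.078 0.19 ] 6367
scene mouth 0.56 [313. 197.] [0.635 0.053 0.19 ] 563
scene cylinder 0.82 [314. 197.] [0.635 0.055 0.19 ] 519
top cylinder 0.54 [199. 188.] [0.525 0.107 0.19 ] 118
```

View pics/mix_d.png

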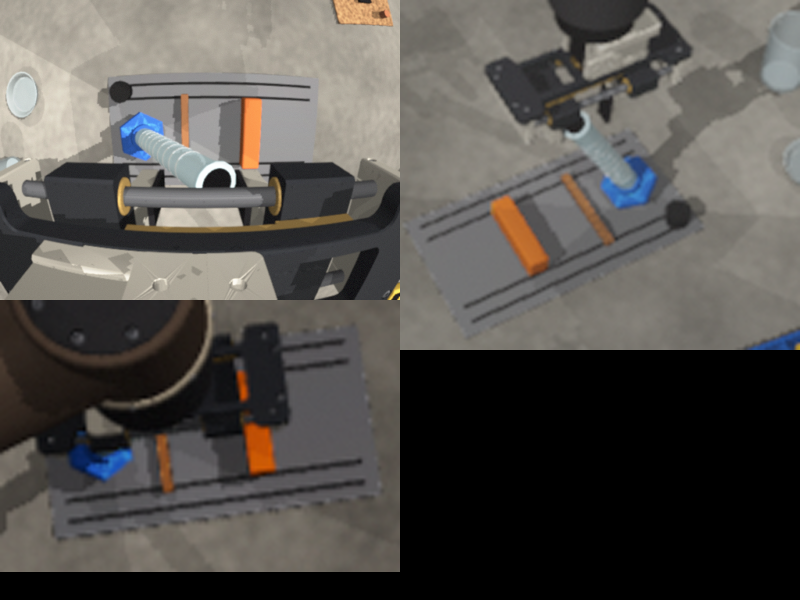

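The tube has come to rest against the front (-y) finger at about (237,180) in the wrist tile, and the foot still stands clear of the stop. Next I'll plan the lowering arc numerically: the front finger leads, the gripper opens gradually, and the tool yaws so the rear finger clears the tube.

```bash
cat > plan.py <<'E'
import numpy as np
r=np.radians
# local frame: x = tool x at yaw 5.85, Y = tool y then (mat -y); pivot edge at Y=0; TCP now at Y=58.5, z=241.8
def tcp(th,G,dl,m=8,push=0):
    yr=200*np.sin(r(th))-14*np.cos(r(th)); zr=3+200*np.cos(r(th))+14*np.sin(r(th))
    c,s=np.cos(r(dl)),np.sin(r(dl)); a=9.5*min(dl/6,1)   # contact corner
    # yaw +dl : toolx=(c,-s) toolY=(s,c) in (x,Y)
    cor=np.array([a*c+G/2*s,-a*s+G/2*c]); tip=max(zr-m,34)
    return np.array([0-cor[0],yr-cor[1],tip+66]),dl
prev=np.array([0,58.5,241.8]);pd=0
calls=[(29,32,.635,0,0),(32,36,.69,0,0),(36,40,.74,0,0),(40,44,.79,0,0),(44,48,.85,0,4),(48,52,.92,4,10),(52,56,1,10,16),(56,60,1,16,20),(60,65,1,20,20),(65,70,1,20,20),(70,75,1,20,20),(75,80,1,20,20),(80,85,1,20,20)]
for t0,t1,g,d0,d1 in calls:
    rows=[]
    for k in range(1,6):
        p,dl=tcp(t0+(t1-t0)*k/5,g*88,d0+(d1-d0)*k/5)
        d=p-prev; c,s=np.cos(r(pd)),np.sin(r(pd))
        sh=np.array([d[0]*c-d[1]*s,d[0]*s+d[1]*c,-d[2]])/800
        rows.append([[round(float(v),4) for v in sh],round(-(dl-pd)/90,3)])
    print(t1,g,dl,p.round(1),rows); prev,pd=p,dl
E
python3 plan.py
```

```text
32 0.635 0.0 [  0.   66.2 238. ] [[[0.0, 0.0002, -0.0], -0.0], [[0.0, 0.0026, 0.0011], -0.0], [[0.0, 0.0049, 0.0023], -0.0], [[0.0, 0.0073, 0.0035], -0.0], [[0.0, 0.0096, 0.0047], -0.0]]
36 0.69 0.0 [  0.   75.9 231. ] [[[0.0, 0.0001, 0.0017], -0.0], [[0.0, 0.0031, 0.0034], -0.0], [[0.0, 0.0061, 0.0051], -0.0], [[0.0, 0.0091, 0.0069], -0.0], [[0.0, 0.0121, 0.0087], -0.0]]
40 0.74 0.0 [  0.   85.3 223.2] [[[0.0, 0.0002, 0.0019], -0.0], [[0.0, 0.0031, 0.0038], -0.0], [[0.0, 0.006, 0.0057], -0.0], [[0.0, 0.0089, 0.0077], -0.0], [[0.0, 0.0118, 0.0098], -0.0]]
44 0.79 0.0 [  0.   94.1 214.6] [[[0.0, 0.0001, 0.0021], -0.0], [[0.0, 0.0029, 0.0042], -0.0], [[0.0, 0.0056, 0.0063], -0.0], [[0.0, 0.0083, 0.0085], -0.0], [[0.0, 0.011, 0.0108], -0.0]]
48 0.85 4.0 [ -8.9 102.4 205.2] [[[-0.0022, -0.0006, 0.0023], -0.009], [[-0.0045, 0.0021, 0.0046], -0.018], [[-0.0067, 0.0048, 0.0069], -0.027], [[-0.0089, 0.0076, 0.0093], -0.036], [[-0.0112, 0.0104, 0.0117], -0.044]]
52 0.92 10.0 [-16.4 110.8 195.2] [[[-0.0036, -0.0011, 0.0024], -0.013], [[-0.0064, 0.0016, 0.0049], -0.027], [[-0.0076, 0.0044, 0.00
[... 838 characters left out ...]
 0.0116], -0.0], [[-0.0027, 0.0075, 0.0156], -0.0], [[-0.0033, 0.0092, 0.0196], -0.0]]
75 1 20.0 [-24.  151.5 126.3] [[[-0.0006, 0.0016, 0.004], -0.0], [[-0.0012, 0.0032, 0.0081], -0.0], [[-0.0017, 0.0047, 0.0121], -0.0], [[-0.0022, 0.0062, 0.0162], -0.0], [[-0.0027, 0.0075, 0.0203], -0.0]]
80 1 20.0 [-24.  156.4 109.5] [[[-0.0005, 0.0013, 0.0041], -0.0], [[-0.0009, 0.0025, 0.0083], -0.0], [[-0.0013, 0.0037, 0.0125], -0.0], [[-0.0017, 0.0048, 0.0167], -0.0], [[-0.0021, 0.0058, 0.021], -0.0]]
85 1 20.0 [-24.  159.9 100. ] [[[-0.0003, 0.001, 0.0043], -0.0], [[-0.0007, 0.0018, 0.0085], -0.0], [[-0.001, 0.0027, 0.0119], -0.0], [[-0.0012, 0.0034, 0.0119], -0.0], [[-0.0015, 0.0041, 0.0119], -0.0]]
```

Request:
send_rows --deltas '[[[0,0,0],0],[[0,0.0026,0.0011],0],[[0,0.005,0.0023],0],[[0,0.0073,0.0035],0],[[0,0.0096,0.0047],0]]' --gripper 0.635

```text
clock: 7.67
tool_pos: [0.5656, 0.0482, 0.2378]
orientation: [180.0, 0.0, 5.8]
force: [0.4, -0.8, -0.2]
opening: 0.0555
gripper_force: 0.0
```

Request:
send_rows --deltas '[[[0,0,0.0017],0],[[0,0.003,0.0034],0],[[0,0.006,0.005],0],[[0,0.009,0.007],0],[[0,0.012,0.0087],0]]' --gripper 0.69

```text
clock: 8.08
tool_pos: [0.5665, 0.0386, 0.2308]
orientation: [180.0, 0.0, 5.8]
force: [0.6, -1.6, -0.2]
opening: 0.0607
gripper_force: 0.0
```

Request:
send_rows --deltas '[[[0,0,0.002],0],[[0,0.003,0.0038],0],[[0,0.006,0.0057],0],[[0,0.009,0.0077],0],[[0,0.012,0.0098],0]]' --gripper 0.74

```text
clock: 8.5
tool_pos: [0.5675, 0.0291, 0.2231]
orientation: [-180.0, -0.0, 5.8]
force: [-0.2, -0.6, -0.5]
opening: 0.0649
gripper_force: 0.0
```

Request:
send_rows --deltas '[[[0,0,0.002],0],[[0,0.003,0.0042],0],[[0,0.0055,0.0063],0],[[0,0.0083,0.0085],0],[[0,0.011,0.0108],0]]' --gripper 0.79

```text
clock: 8.92
tool_pos: [0.5684, 0.0204, 0.2144]
orientation: [-180.0, 0.0, 5.8]
force: [-0.4, 0.8, -0.3]
opening: 0.0693
gripper_force: 0.1
```

```bash
python3 d.py e 0.15
```

```text
8.9167 [0.5684 0.0204 0.2144] [-180.      0.      5.85] [ 21.8  14.3 -19.1  -0.  -56.6  74.1] 0.0693 [-0.43  0.81 -0.32] 0.07133184699341655
wrist mouth 0.85 [204. 206.] [0.582 0.052 0.15 ] 8391
wrist cylinder 0.77 [209. 205.] [0.583 0.05  0.15 ] 8402
scene mouth 0.56 [311. 198.] [0.61  0.064 0.15 ] 598
scene cylinder 0.94 [308. 201.] [0.616 0.051 0.15 ] 619
```

View pics/mix_e.png

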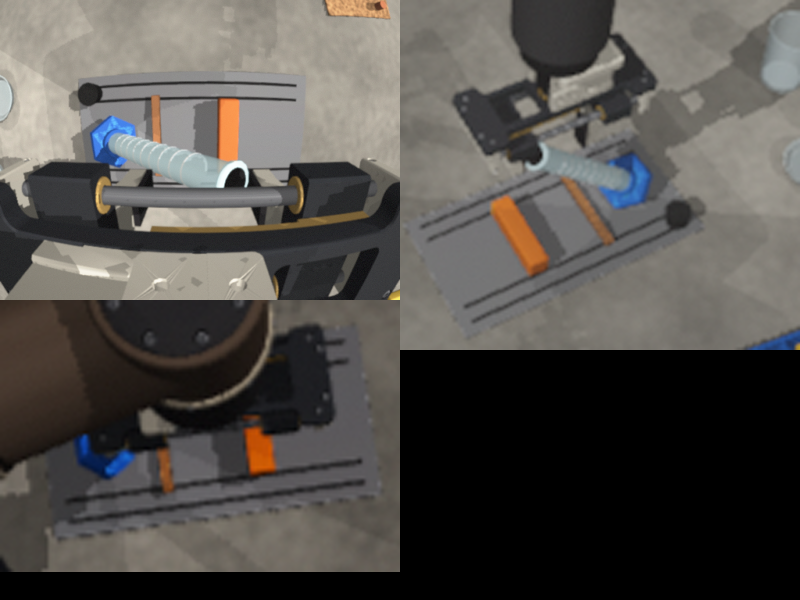

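The tube leans at about 45° on the front finger, with the mouth at about (232,172) in the wrist tile. The foot is on its front edge and hasn't slid. Next I'll lower it further with the yaw.

Request:
send_rows --deltas '[[[-0.002,-0.0006,0.0023],-0.009],[[-0.0045,0.002,0.0046],-0.018],[[-0.0067,0.0048,0.0069],-0.027],[[-0.009,0.0076,0.0093],-0.036],[[-0.011,0.0104,0.0117],-0.044]]' --gripper 0.85

```text
clock: 9.78
tool_pos: [0.5601, 0.0111, 0.2049]
orientation: [-180.0, 0.0, 9.9]
force: [-0.1, 0.3, -0.1]
opening: 0.0741
gripper_force: 0.1
```

Request:
send_rows --deltas '[[[-0.0036,-0.001,0.0024],-0.013],[[-0.0064,0.0016,0.005],-0.027],[[-0.0076,0.0044,0.0074],-0.04],[[-0.009,0.007,0.01],-0.053],[[-0.01,0.0098,0.0126],-0.067]]' --gripper 0.92

```text
clock: 10.2
tool_pos: [0.5538, 0.0022, 0.1949]
orientation: [-180.0, -0.0, 16.0]
force: [0.5, -0.6, -0.0]
opening: 0.0805
gripper_force: 0.1
```

Request:
send_rows --deltas '[[[-0.0016,-0.002,0.0026],-0.013],[[-0.003,0.0007,0.0053],-0.027],[[-0.0046,0.0032,0.008],-0.04],[[-0.006,0.0057,0.0107],-0.053],[[-0.0076,0.0082,0.0134],-0.067]]' --gripper 1.0

```text
clock: 10.62
tool_pos: [0.5498, -0.0057, 0.1841]
orientation: [-180.0, 0.0, 22.0]
force: [0.0, 0.8, -0.2]
opening: 0.0877
gripper_force: 0.1
```

Request:
send_rows --deltas '[[[-0.0014,0.0022,0.0028],-0.009],[[-0.0027,0.0044,0.0056],-0.018],[[-0.004,0.0066,0.0084],-0.027],[[-0.0053,0.0087,0.0113],-0.036],[[-0.0066,0.0108,0.0142],-0.044]]'

```text
clock: 11.03
tool_pos: [0.5482, -0.0158, 0.1728]
orientation: [180.0, 0.0, 25.9]
force: [0.3, 0.0, -0.5]
opening: 0.0877
gripper_force: 0.1
```

```bash
python3 d.py f 0.1; python3 - <<'E'
from h import *
import cv2
im=cv2.imread("pics/mix_f.png")
E
```

```text
11.0333 [ 0.5482 -0.0158  0.1728] [180.    0.   25.9] [ 18.8  15.  -24.4   0.  -50.5  97.1] 0.0877 [ 0.3   0.   -0.54] 0.12797062372555956
wrist mouth 0.61 [199. 164.] [0.569 0.032 0.1  ] 13658
wrist cylinder 0.73 [201. 162.] [0.571 0.031 0.1  ] 13726
scene mouth 0.64 [306. 203.] [0.591 0.061 0.1  ] 681
scene cylinder 0.84 [304. 204.] [0.592 0.055 0.1  ] 671
```

View pics/mix_f.png

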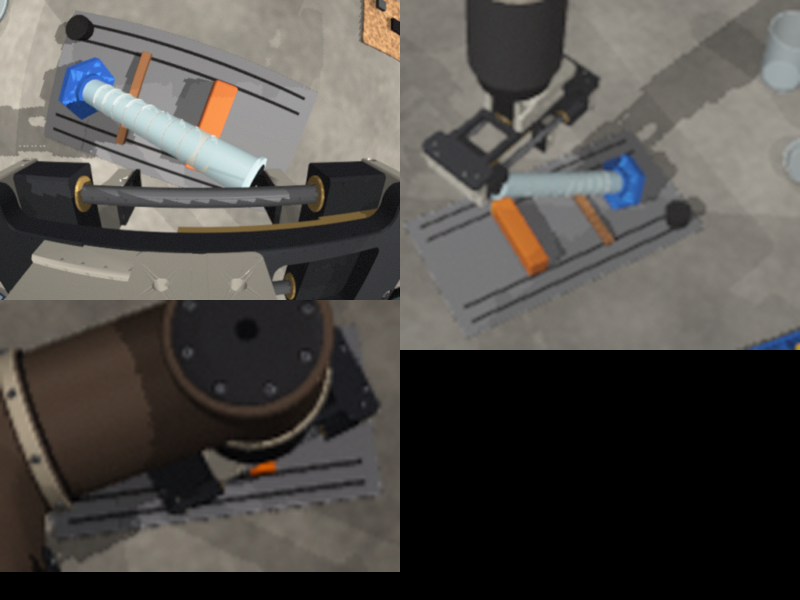

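The tube is now at about 60°, the rear finger is clear of it, and the foot hasn't moved. I'll keep going.

Request:
send_rows --deltas '[[[-0.0008,0.0023,0.0035],0],[[-0.0016,0.0045,0.007],0],[[-0.0024,0.0066,0.0108],0],[[-0.0032,0.0087,0.0145],0],[[-0.004,0.0107,0.0182],0]]'

```text
clock: 11.9
tool_pos: [0.549, -0.025, 0.158]
orientation: [-180.0, 0.0, 25.8]
force: [0.2, -0.3, -0.7]
opening: 0.0881
gripper_force: 0.2
```

Request:
send_rows --deltas '[[[-0.0007,0.002,0.0037],0],[[-0.0014,0.004,0.0075],0],[[-0.002,0.0057,0.0114],0],[[-0.0027,0.0075,0.0153],0],[[-0.0033,0.0092,0.0192],0]]'

```text
clock: 12.32
tool_pos: [0.5499, -0.0326, 0.1428]
orientation: [-180.0, 0.0, 25.8]
force: [-0.0, -0.1, -0.1]
opening: 0.0878
gripper_force: 0.2
```

```bash
cat > fit.py <<'E'
# fit cylinder pose (pivot edge y0, x0, heading a, tilt th) to scene mask by projecting axis model
from h import *
from scipy.optimize import minimize
import sys
M0=np.array([.5656,.0842,0]); ps=np.radians(6.5)
ex=np.array([np.cos(ps),np.sin(ps),0]); ey=np.array([-np.sin(ps),np.cos(ps),0]); ez=np.array([0,0,1.])
o=ctrl.get_obs(); print(o["clock"],o["tool_pos"].round(4),"gf",round(o["gripper_force"],3),o["force"].round(2))
ms=[]
for n in sys.argv[2].split(","):
    s=ctrl.snapshot(n); d=ctrl.cut_out(s,"cylinder")
    if d and d[0]["conf"]>.4: ms.append((s,d[0]["pixels"].astype(np.uint8))); print(n,d[0]["conf"],d[0]["pixels"].sum())
    cv2.imwrite(f"pics/{n}_{sys.argv[3]}.png",s["color"][:,:,::-1])
def pts(p):
    y0,x0,a,th=p  # y0 pivot edge mat y; pivot z=.003
    c,sn=np.cos(th),np.sin(th); hy=-ey*np.cos(a)+ex*np.sin(a); hx=np.cross(hy,ez)
    ax=hy*sn+ez*c; up=-hy*c+ez*sn   # from pivot towards foot centre
    f=M0+ex*x0+ey*y0+ez*.003+up*.03
    q=[];t=np.linspace(0,2*np.pi,24,endpoint=False)
    ring=lambda h,r:[f+ax*h+r*(np.cos(k)*up+np.sin(k)*hx) for k in t]
    k6=np.radians(30+60*np.arange(6)); hexa=lambda h:[f+ax*h+.03464*(np.cos(k)*up+np.sin(k)*hx) for k in k6]
    return [hexa(0)+hexa(.01),ring(.01,.0135)+ring(.2,.0135),ring(.196,.016)+ring(.2,.016)],f,f+ax*.2
def cost(p):
    g,_,_=pts(p); e=0
    for s,m in ms:
        r=np.zeros((384*4,512*4),np.uint8)
        for q in g: cv2.fillConvexPoly(r,cv2.convexHull((proj(s,q)*4+1.5).round().astype(np.int32)),1)
        r=cv2.resize(r.astype(np.float32),(512,384),interpolation=cv2.INTER_AREA); e+=np.abs(r-m).sum()/m.sum()
    return e
best=None
for y0 in (.03,.045):
    x0=np.array([y0,-.003,0,np.radians(float(sys.argv[1]))])
    sim=np.vstack([x0]+[x0+np.eye(4)[i]*[.012,.01,.12,.12][i] for i in range(4)])
    q=minimize(cost,x0,method="Nelder-Mead",options=dict(initial_simplex=sim,maxiter=250))
    if best is None or q.fun<best.fun: best=q
p=best.x; _,f,m=pts(p); fr=lambda v:np.round([(v-M0)@ex,(v-M0)@ey,v[2]],4)
print("cost",round(best.fun,3),"pivot y %.4f x %.4f heading %.1f tilt %.1f"%(p[0],p[1],*np.degrees(p[2:])),"foot",fr(f),"mouth",fr(m))
E
python3 fit.py 70 scene g
```

```text
12.3167 [ 0.5499 -0.0326  0.1428] gf 0.24 [-0.04 -0.06 -0.14]
scene 0.69 690
cost 0.151 pivot y 0.0220 x 0.0008 heading 5.6 tilt 60.6 foot [-0.0006  0.0367  0.0291] mouth [ 0.0162 -0.1368  0.1273]
```

```bash
python3 - <<'E'
t=open("fit.py").read()
t=t.replace("proj(s,q)","(projw if s is W else proj)(s,q)").replace("e+=np.abs(r-m).sum()/m.sum()","e+=(np.clip(m-r,0,1).sum()+.3*np.clip(r-m,0,1).sum())/m.sum()")
t=t.replace("ms=[]","ms=[];W=None").replace("d=ctrl.cut_out","W=s if n=='wrist' else W; d=ctrl.cut_out")
open("fit.py","w").write(t)
open("h.py","a").write('''
def projw(s,P):
    f=192/np.tan(np.radians(s["vertical_fov"])/2)
    K=np.array([[f,0,s["cx"]],[0,f,s["cy"]],[0,0,1.]])
    return cv2.fisheye.projectPoints(np.array(P,float).reshape(-1,1,3),np.array(s["rvec"],float).reshape(3,1),np.array(s["tvec"],float).reshape(3,1),K,np.zeros(4))[0].reshape(-1,2)
''')
E
python3 fit.py 70 scene,wrist g
```

```text
12.4167 [ 0.5496 -0.0328  0.1425] gf 0.274 [ 0.91 -0.86  0.44]
scene 0.96 702
wrist 0.75 16454
cost 0.142 pivot y 0.0311 x -0.0005 heading -2.0 tilt 70.0 foot [-0.0001  0.0413  0.0312] mouth [-0.0066 -0.1465  0.0996]
```

The fit puts the tilt at 70.0° and the pivot at 31 mm, as planned, so the foot hasn't slid.

Request:
send_rows --deltas '[[[-0.0006,0.0016,0.0039],0],[[-0.0012,0.0032,0.0079],0],[[-0.0017,0.0047,0.0119],0],[[-0.0022,0.0062,0.0159],0],[[-0.0027,0.0075,0.02],0]]'

```text
clock: 13.03
tool_pos: [0.5505, -0.039, 0.1267]
orientation: [-180.0, 0.0, 25.8]
force: [0.0, -1.4, 0.7]
opening: 0.0874
gripper_force: 0.4
```

Request:
send_rows --deltas '[[[-0.0005,0.0013,0.004],0],[[-0.0009,0.0025,0.0081],0],[[-0.0013,0.0037,0.0123],0],[[-0.0017,0.0048,0.0165],0],[[-0.002,0.0058,0.0207],0]]'

```text
clock: 13.45
tool_pos: [0.5511, -0.0438, 0.1102]
orientation: [-180.0, 0.0, 25.8]
force: [-1.0, 0.1, -0.0]
opening: 0.0878
gripper_force: 0.4
```

```bash
python3 fit.py 80 scene,wrist g
```

```text
13.45 [ 0.5511 -0.0438  0.1102] gf 0.356 [-1.03  0.14 -0.02]
scene 0.97 713
wrist 0.97 19701
cost 0.142 pivot y 0.0307 x -0.0012 heading -1.6 tilt 79.9 foot [-0.0011  0.036   0.0325] mouth [-0.0065 -0.1608  0.0676]
```

Request:
send_rows --deltas '[[[-0.0003,0.001,0.003],0],[[-0.0006,0.0018,0.006],0],[[-0.0009,0.0025,0.009],0],[[-0.0011,0.0032,0.0115],0],[[-0.0013,0.0038,0.0115],0]]'

```text
clock: 14.07
tool_pos: [0.5512, -0.047, 0.1008]
orientation: [-180.0, 0.0, 25.8]
force: [-0.3, -0.2, -0.0]
opening: 0.0877
gripper_force: 0.2
```

Request:
send_rows --deltas '[[[-0.0003,0.001,0],0],[[-0.0007,0.002,0],0],[[-0.001,0.003,0],0],[[-0.0014,0.004,0],0],[[-0.0018,0.005,0],0]]'

```text
clock: 14.48
tool_pos: [0.5521, -0.0512, 0.1015]
orientation: [180.0, -0.0, 25.8]
force: [-0.3, -0.3, 0.3]
opening: 0.0879
gripper_force: 0.0
```

```bash
python3 fit.py 84 scene,wrist g
```

```text
14.4833 [ 0.5521 -0.0512  0.1015] gf 0.0 [-0.35 -0.33  0.28]
scene 0.89 676
wrist 0.72 19562
cost 0.116 pivot y 0.0311 x -0.0013 heading -1.7 tilt 86.4 foot [-0.0013  0.033   0.0329] mouth [-0.0074 -0.1665  0.0454]
```

The cylinder lies on the rest, tilt about 86°, with no load left on the finger. I'll retreat, rise and go round behind the foot with the fingers shut.

Request:
send_rows --deltas '[[[-0.005,0.015,0],0],[[-0.01,0.029,0],0],[[-0.01,0.029,-0.05],0],[[-0.01,0.029,-0.1],0],[[-0.01,0.029,-0.15],0]]'

```text
clock: 15.1
tool_pos: [0.5543, -0.0768, 0.2222]
orientation: [-180.0, 0.1, 25.8]
force: [1.6, 0.6, 0.1]
opening: 0.0875
gripper_force: 0.0
```

Request:
send_rows --deltas '[[[0.021,-0.043,0],0.07],[[0.042,-0.086,0],0.14],[[0.063,-0.129,0],0.21],[[0.084,-0.171,0],0.28],[[0.105,-0.214,0],0.35]]' --gripper 0.0

```text
clock: 15.52
tool_pos: [0.5559, 0.1158, 0.2217]
orientation: [-180.0, -0.0, -6.0]
force: [1.0, 0.2, -0.6]
opening: 0.0595
gripper_force: 0.0
```

Request:
send_rows --deltas '[[[0,0,0],0.075],[[0,0,0],0.15],[[0,0,0],0.225],[[0,0,0],0.3],[[0,0,0],0.375]]'

```text
clock: 15.93
tool_pos: [0.5561, 0.1145, 0.2213]
orientation: [180.0, 0.0, -39.8]
force: [-0.0, -0.5, 0.1]
opening: 0.0262
gripper_force: 0.0
```

Request:
send_rows --deltas '[[[0,0,0],0.075],[[0,0,0],0.15],[[0,0,0],0.225],[[0,0,0],0.3],[[0,0,0],0.375]]'

```text
clock: 16.35
tool_pos: [0.5562, 0.1142, 0.2213]
orientation: [180.0, -0.0, -73.5]
force: [0.3, 0.7, -0.2]
opening: 0.0008
gripper_force: 0.0
```

```bash
sed -i 's/print(o\["clock"\],/Rt=R.from_euler("xyz",o["orientation"],degrees=True).as_matrix(); print("shift share to mat(x0-,.065):",lambda:0) if 0 else None; print(o["clock"],o["orientation"].round(1),o["opening"],/' fit.py
cat >> fit.py <<'E'
tgt=M0+ex*p[1]+ey*(f-M0)@ey*0+ey*(p[0]+.032); print("to behind foot, tool shares:",(Rt.T@(tgt-o["tool_pos"])/.8)[:2].round(4))
E
python3 fit.py 85 scene,wrist h
```

```text
16.35 [180.   -0.  -73.5] 0.0007855030532901397 [0.5562 0.1142 0.2213] gf 0.0 [ 0.32  0.65 -0.24]
scene 0.9 780
wrist 0.92 6823
cost 0.118 pivot y 0.0306 x -0.0010 heading -1.7 tilt 85.6 foot [-0.0009  0.0329  0.0329] mouth [-0.0068 -0.1664  0.0483]
to behind foot, tool shares: [-0.0379 -0.013 ]
```

Request:
send_rows --deltas '[[[-0.012,-0.004,0],0.04],[[-0.024,-0.008,0],0.08],[[-0.034,-0.012,0],0.111],[[-0.04,-0.013,0],0.111],[[-0.04,-0.013,0],0.111]]'

```text
clock: 16.97
tool_pos: [0.5566, 0.1493, 0.2213]
orientation: [180.0, -0.0, -82.9]
force: [0.4, -1.0, -0.1]
opening: 0.0008
gripper_force: 0.0
```

Request:
send_rows --deltas '[[[0,0,0.04],0],[[0,0,0.08],0],[[0,0,0.12],0],[[0,0,0.15],0],[[0,0,0.17],0]]'

```text
clock: 17.38
tool_pos: [0.5554, 0.1476, 0.0827]
orientation: [179.8, -0.1, -83.0]
force: [-0.2, -0.6, 0.4]
opening: 0.0003
gripper_force: 0.0
```

Request:
send_rows --deltas '[[[0.005,0,0],0],[[0.01,0,0],0],[[0.015,0,0],0],[[0.018,0,0],0],[[0.02,0,0],0]]'

```text
clock: 17.8
tool_pos: [0.5592, 0.1327, 0.0868]
orientation: [-179.9, 0.1, -83.2]
force: [0.5, 0.4, 0.8]
opening: 0.0005
gripper_force: 0.0
```

```bash
python3 d.py i 0.03; python3 fit.py 85 scene,wrist i
```

```text
17.8 [0.5592 0.1327 0.0868] [-1.7987e+02  6.0000e-02 -8.3160e+01] [ 32.8  23.4 -25.9   0.  -40.5 -26. ] 0.0005 [0.47 0.39 0.8 ] 0.0
wrist mouth 0.65 [258. 126.] [0.565 0.074 0.03 ] 14351
wrist cylinder 0.68 [259. 126.] [0.565 0.074 0.03 ] 14510
scene mouth 0.89 [286. 211.] [0.554 0.02  0.03 ] 698
scene cylinder 0.82 [290. 214.] [0.567 0.027 0.03 ] 743
top mouth 0.67 [237. 176.] [0.578 0.01  0.03 ] 577
top cylinder 0.93 [238. 179.] [0.57  0.007 0.03 ] 599
18.25 [-180.     0.   -83.1] 0.00023313000516695601 [0.5585 0.1331 0.0854] gf 0.0 [0.47 0.76 0.07]
scene 0.73 684
wrist 0.69 14568
cost 0.177 pivot y 0.0258 x -0.0020 heading -1.1 tilt 85.0 foot [-0.002   0.0284  0.0329] mouth [-0.0057 -0.1708  0.0502]
to behind foot, tool shares: [-0.0105  0.0006]
```

Request:
send_rows --deltas '[[[0.0025,0,0],0],[[0.005,0,0],0],[[0.0075,0,0],0],[[0.01,0,0],0],[[0.0125,0,0],0]]'

```text
clock: 18.87
tool_pos: [0.5597, 0.1228, 0.0854]
orientation: [-180.0, 0.0, -83.2]
force: [-0.2, 0.3, -1.2]
opening: 0.0005
gripper_force: 0.5
```

Request:
send_rows --deltas '[[[0.001,0,0],0],[[0.002,0,0],0],[[0.003,0,0],0],[[0.004,0,0],0],[[0.005,0,0],0]]'

```text
clock: 19.28
tool_pos: [0.5602, 0.119, 0.0854]
orientation: [-180.0, -0.0, -83.2]
force: [-0.2, 0.8, 0.1]
opening: 0.0006
gripper_force: 0.5
```

```bash
python3 fit.py 85 scene,top j
```

```text
19.2833 [-180.    -0.   -83.2] 0.0006215080769077159 [0.5602 0.119  0.0854] gf 0.537 [-0.24  0.84  0.1 ]
scene 0.7 726
top 0.98 509
cost 0.214 pivot y 0.0156 x -0.0010 heading -0.7 tilt 85.8 foot [-0.0009  0.0178  0.0329] mouth [-0.0034 -0.1816  0.0475]
to behind foot, tool shares: [-0.0155 -0.0007]
```

Request:
send_rows --deltas '[[[0.001,0,0],0],[[0.002,0,0],0],[[0.003,0,0],0],[[0.004,0,0],0],[[0.005,0,0],0]]'

```text
clock: 19.9
tool_pos: [0.5607, 0.115, 0.0854]
orientation: [-180.0, -0.0, -83.2]
force: [-0.2, 0.2, -0.3]
opening: 0.0007
gripper_force: 0.5
```

Request:
send_rows --deltas '[[[0.0005,0,0],0],[[0.001,0,0],0],[[0.0015,0,0],0],[[0.0015,0,0],0],[[0.0015,0,0],0]]'

```text
clock: 20.32
tool_pos: [0.5608, 0.1138, 0.0854]
orientation: [180.0, -0.0, -83.2]
force: [-0.5, 1.8, -0.2]
opening: 0.0003
gripper_force: 0.3
```

```bash
python3 fit.py 85 scene,top k
```

```text
20.3167 [180.   -0.  -83.2] 0.00031738712094064295 [0.5608 0.1138 0.0854] gf 0.313 [-0.46  1.76 -0.22]
top 0.63 507
cost 0.107 pivot y 0.0138 x -0.0022 heading 1.9 tilt 94.4 foot [-0.0021  0.0115  0.0329] mouth [ 0.0046 -0.1878  0.0176]
to behind foot, tool shares: [-0.0198  0.0007]
```

Request:
send_rows --deltas '[[[0.0005,0,0],0],[[0.001,0,0],0],[[0.0015,0,0],0],[[0.0015,0,0],0],[[0.0015,0,0],0]]'

```text
clock: 20.93
tool_pos: [0.5609, 0.1126, 0.0853]
orientation: [180.0, -0.0, -83.2]
force: [-0.9, 0.2, 0.4]
opening: 0.0005
gripper_force: 0.4
```

Request:
send_rows --deltas '[[[0.0005,0,0],0],[[0.001,0,0],0],[[0.0015,0,0],0],[[0.0015,0,0],0],[[0.0015,0,0],0]]'

```text
clock: 21.35
tool_pos: [0.5611, 0.1114, 0.0854]
orientation: [180.0, -0.0, -83.2]
force: [-0.3, 0.5, -0.4]
opening: 0.0006
gripper_force: 0.4
```

```bash
python3 fit.py 85 scene,top,wrist l
```

```text
21.35 [180.   -0.  -83.2] 0.0006293767916320333 [0.5611 0.1114 0.0854] gf 0.357 [-0.3   0.48 -0.45]
scene 0.6 719
top 0.83 526
wrist 0.86 14432
cost 0.303 pivot y 0.0081 x -0.0014 heading 0.3 tilt 85.1 foot [-0.0014  0.0106  0.0329] mouth [-0.0005 -0.1887  0.0498]
to behind foot, tool shares: [-0.0156 -0.0001]
```

Request:
send_rows --deltas '[[[0.0004,0,0],0],[[0.0008,0,0],0],[[0.0012,0,0],0],[[0.0012,0,0],0],[[0.0012,0,0],0]]'

```text
clock: 22.07
tool_pos: [0.5612, 0.1105, 0.0854]
orientation: [-180.0, -0.0, -83.2]
force: [1.0, 0.1, -0.7]
opening: 0.0006
gripper_force: 0.4
```

```bash
python3 d.py m 0.03 | head -1; python3 - <<'E'
import cv2
im=cv2.imread("pics/wrist_m.png"); cv2.imwrite("pics/wm.png",cv2.resize(im[60:230,150:370],None,fx=3.4,fy=3.4,interpolation=cv2.INTER_CUBIC))
E
```

```text
22.0667 [0.5612 0.1105 0.0854] [-180.     -0.    -83.16] [ 30.7  23.4 -26.3   0.  -40.4 -23.9] 0.0006 [ 0.98  0.13 -0.67] 0.41267657559590276
```

View pics/wm.png

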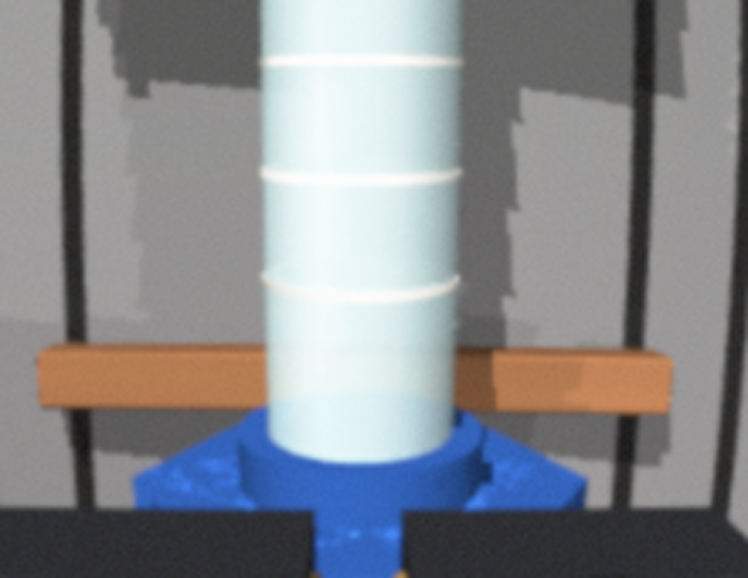

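The view shows the foot's side corners at (137,480) and (585,480), and the stop's near top edge at row 408. A gap may still be there, so I'll compute it.

```bash
python3 - <<'E'
from h import *
s=ctrl.snapshot("wrist"); ps=np.radians(6.5); ey=np.array([-np.sin(ps),np.cos(ps),0]); ex=np.array([np.cos(ps),np.sin(ps),0])
for n,p,z in (("cornerR",(585,478),.033),("cornerL",(137,480),.033),("stopL",(40,408),.013),("stopR",(668,412),.013),("stop -y L",(60,347),.013),("stop -y R",(668,353),.013)):
    w=atw(s,np.array(p)/3.4+[150,60],z); print(n,w.round(4),"x",round((w@ex)*1000,1),"y",round((w@ey)*1000,1))
E
```

```text
cornerR [0.5295 0.0851 0.033 ] x 535.7 y 24.7
cornerL [0.5967 0.0935 0.033 ] x 603.5 y 25.4
stopL [0.6186 0.0896 0.013 ] x 624.7 y 19.0
stopR [0.5114 0.0775 0.013 ] x 516.8 y 19.1
stop -y L [0.6155 0.0786 0.013 ] x 620.4 y 8.4
stop -y R [0.5133 0.0674 0.013 ] x 517.6 y 8.8
```

About 3.6 mm of gap remains, so I'll push on in small steps.

Request:
send_rows --deltas '[[[0.0005,0,0],0],[[0.001,0,0],0],[[0.0015,0,0],0],[[0.002,0,0],0],[[0.0025,0,0],0]]'

```text
clock: 22.98
tool_pos: [0.5614, 0.1085, 0.0854]
orientation: [-180.0, 0.0, -83.2]
force: [-0.5, 1.4, -0.1]
opening: 0.0006
gripper_force: 0.5
```

Request:
send_rows --deltas '[[[0.0004,0,0],0],[[0.0008,0,0],0],[[0.001,0,0],0],[[0.001,0,0],0],[[0.001,0,0],0]]'

```text
clock: 23.4
tool_pos: [0.5617, 0.1081, 0.0855]
orientation: [-180.0, 0.0, -83.2]
force: [-1.8, 4.5, 1.2]
opening: 0.0006
gripper_force: 2.3
```

Request:
send_rows --deltas '[[[0.0004,0,0],0],[[0.0008,0,0],0],[[0.001,0,0],0],[[0.001,0,0],0],[[0.001,0,0],0]]'

```text
clock: 23.82
tool_pos: [0.5619, 0.1079, 0.0856]
orientation: [-179.9, 0.1, -83.1]
force: [-0.8, 8.2, 1.6]
opening: 0.0001
gripper_force: 4.1
```

The force rose to 8 N, so the foot is snug against the stop. I'll back off and rise.

Request:
send_rows --deltas '[[[-0.002,0,0],0],[[-0.005,0,0],0],[[-0.015,0,0],0],[[-0.03,0,0],0],[[-0.045,0,0],0]]'

```text
clock: 24.23
tool_pos: [0.5572, 0.1434, 0.0853]
orientation: [180.0, -0.0, -83.2]
force: [-0.4, 0.0, -0.5]
opening: 0.0005
gripper_force: 0.0
```

Request:
send_rows --deltas '[[[0,0,-0.04],0],[[0,0,-0.08],0],[[0,0,-0.12],0],[[0,0,-0.16],0],[[0,0,-0.16],0]]'

```text
clock: 24.65
tool_pos: [0.56, 0.145, 0.2203]
orientation: [-179.4, 0.2, -83.0]
force: [0.2, 0.2, 0.5]
opening: 0.0003
gripper_force: 0.0
```

```bash
python3 fit.py 85 scene,wrist n; python3 - <<'E'
from h import *
s=ctrl.snapshot("wrist")
for k,z in (("bung",.024),("dish",.008),("beaker",.045)):
    for d in ctrl.boxes_of(s,k)[:1]: print(k,round(d["conf"],2),atw(s,np.array(d["xy"])*[512,384],z).round(3))
E
```

```text
24.65 [-179.4    0.2  -83. ] 0.0002820900076485486 [0.56   0.145  0.2203] gf 0.0 [0.22 0.2  0.52]
scene 0.77 724
wrist 0.59 4963
cost 0.103 pivot y 0.0102 x -0.0013 heading 0.3 tilt 85.2 foot [-0.0014  0.0127  0.0329] mouth [-0.0002 -0.1866  0.0495]
to behind foot, tool shares: [0.0243 0.0063]
bung 0.92 [0.614 0.17  0.024]
```

The fit gives the foot at y = 12.7 mm, the mouth at -187 mm and the tilt at 85°, all within limits. The bung hasn't moved. I'm handing the job in.

```bash
python3 -c "
from plant import ctrl
print(ctrl.close_job())"
```

```text
the job is handed in; nothing more can be done
None
```

I tipped the cylinder, lowered it on the finger onto the orange rest and pushed its foot snug behind the stop. Then I backed clear and handed the job in at about 25 s; no verdict came back.

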